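# Line up blank panels in the jig and set its keeper screw

## Robot

A 6-joint arm with a two-finger parallel gripper is mounted at the origin on a cart in front of the work surface, level with it; the furniture and walls round the work are solid. World frame = base frame: x ahead of the robot, y to its left, z up, the work surface at z = 0. Lengths are in m, angles in rad, forces in N, time in s.
With the tool pointing down it reaches from about 0.25 to 0.725 m from the base axis. Payload 4 kg.
Tool frame: the origin (TCP) lies where the fingers leave the gripper's body, on its centre line; the fingertips stand 73 mm ahead of it and the grasp point (between the pads) lies 54 mm ahead of it (bot.tips_ahead is the z of the fingertips in the tool frame, in m); z points along the fingers, y is the direction in which the jaws open and shut (so a half turn about z gives the same grasp; the last joint's range is limited). The gripper opens to 85 mm and grips with 20 to 120 N. Pads are 22 mm wide; open, the fingers measure 114 mm over their backs; the gripper's body (76 mm by 85 mm) begins 54 mm behind the grasp point. The pads swing forward as they close: fully open they stand 13 mm farther back than shut.
Start: joints at [-1.16, 0.241, 0.005, 1.335, 0, 1.571], TCP at [0.2, -0.458, 0.304] pointing down, gripper open.
Joint ranges: [-2.72, 2.72], [-1.05, 1.87], [-1.09, 1.28], [-1.99, 2.15], [-1.42, 1.44], [-3.14, 3.14]. Speed limits (rad/s): [2.79, 2.79, 3.14, 3.14, 3.14, 3.14].

## Interface

Orientations are given as a unit quaternion [x, y, z, w].
In Python, from workcell import readout, camera, get_calibration, order, bot gives the robot as it stands.
- The arm moves only by the tool send_rows, never from a script. Its argument "moves" is a list of rows, each a list of 3 entries, a list of its own where there are three numbers: the shift along the tool's x, y, z in mm, then the turn, a rotation vector about the tool's x, y, z in rad, then the finger opening in mm, from 0 to 85.4. In form: [[[dx, dy, dz], [ax, ay, az], grip], ...]. A call has 1 to 12 rows; each row is the pose to reach, as a shift and turn from the pose measured when the call began, along the tool's axes at that moment; what a row does not reach only later rows make up. A row lasts 1/12 s, in which the tool goes at most 41.7 mm and 7.16 degrees, less where a joint would pass 70% of its speed; a pose out of reach is approached as far as the arm can. A call with a gripper value outside its range is refused whole. The fingers move at their own pace and stop on an object; the grip force is fixed at half the most. Time passes only in rows, so rows that repeat a pose let the fingers close. It gives the time, the measured TCP pose, the force and the opening at its end, in the units of the state.
- readout.get_obs(): the state, without advancing time (a new reading comes with each control period).
- camera(name): name is "side" or "top"; returns the picture (400x640x3 uint8, red, green, blue); there is no depth.
- get_calibration(name): a dict with "fx", "fy", "cx", "cy" (pixels), "k1" (the pictures are not rectified: a ray, as slopes to the right and down, at radius r is drawn at 1 + k1 r^2 times it, then the intrinsics apply), "R" (3x3) and "t" (3): a world point X has camera coordinates R X + t. Camera axes: x right, y down, z forward; pixel columns grow to the right and rows downward; lengths in m; the calibration is good to about 2 mm. A picture is of the moment at which its call begins. get_calibration takes no time and is no camera call.
- order.job_done(): hands the job in, once; it reports no verdict.
The state is a dict: "clock": time; "joint_pos": joint angles; "joint_vel": joint speeds; "tau": joint torques, N m; "eef_pos": TCP position; "tool_rot": TCP orientation; "ft_force": force on the tool from outside, world axes, zero at the start; "ft_torque": the same for the moment, N m; "grip_width": finger opening in m.
Only numpy, scipy, OpenCV 4.12 (cv2) and the standard library are available. Lean on these libraries where they do the work, as an engineer would, in place of code of your own. Each camera call takes 0.05 s, during which the arm holds its last target. There are 200 camera calls.

## Task

Nudge the three blank painting panels on the wooden jig into one neat row, in the order they lie: all square and tight against the long fence at the back, touching one another, the right-hand one against the end stop on the right. Then turn the winged thumbscrew clockwise until it seats, back it off a quarter turn so that the panels stay free under the keeper bar, and finish while still gripping the screw's wing there: do not let go. Leave the brush, the wax lumps and the small tin around the jig where they are.

Things in the scene. Friction and masses are not known exactly. Their poses are not given: they have to be found in the camera images.
- jig: the fixed wooden panel jig. Origin on the bench under it; x points to its back, y to its left, z up. In this frame, mm: baseboard x -95 to 115, y -185 to 185, top at z 12. In the finished row the panel centres stand at x = 45, y = -125, -45 and 35. Two guide pins 10 thick at x = 100, y = -130 and 130, reach z = 51
- fence_face (a point): middle of the face of the jig's wooden fence, which the panels are to meet: at x = 85, y = 0, z = 21 mm in the jig's frame. The fence runs the jig's whole length along y, from z 12 to 31, and is 26 thick; axes as the jig's
- stop_face (a point): middle of the face of the wooden end stop on the jig's right: at x = 12, y = -165, z = 20 mm in the jig's frame. The stop runs from x -60 to 85, its top is z = 28; axes as the jig's
- bar_center (a point): centre of the aluminium keeper bar, 36x300x6 mm (x, y, z), over the fence, at x = 93, y = 0 of the jig. It overhangs the panels' back edges by 10. Screw seated, its underside is z = 31, 3 above the panels' tops (z = 28); it rises 1.2 mm per rad that the screw is backed off; its top never passes z = 42
- thumbscrew (a joint): angle of the thumbscrew about its vertical axis (rad): 0 = seated (hard stop), grows as it is backed off (anticlockwise seen from above), up to 4.0; a quarter turn back from seated reads 1.57. It starts between 1.0 and 2.6, turns against a light friction of 0.06 N m and stays where it is left. Its head stays at one height
- wing_grip (a point): grip point of the thumbscrew's wing, on the screw axis: x = 100, y = 0, z = 74 mm in the jig's frame. The wing is an upright steel plate 46 long, 9 thick and 22 high, z = 60 to 82, with two rounded ears. x axis: along its length, equal to the jig's x when the screw is seated; turns with the screw. Below it: a hub of radius 10
- panel_right_center (a point): centre (half-way up, 8 above its underside) of the right-hand of three equal loose blank painting panels: flat square wooden boards 80x80x16 mm with a white face, about 0.12 kg, lying flat on the jig's baseboard; axes along its edges, about parallel to the jig's axes, z up
- panel_middle_center (a point): centre (half-way up, 8 above its underside) of the middle of three equal loose blank painting panels: flat square wooden boards 80x80x16 mm with a white face, about 0.12 kg, lying flat on the jig's baseboard; axes along its edges, about parallel to the jig's axes, z up
- panel_left_center (a point): centre (half-way up, 8 above its underside) of the left-hand of three equal loose blank painting panels: flat square wooden boards 80x80x16 mm with a white face, about 0.12 kg, lying flat on the jig's baseboard; axes along its edges, about parallel to the jig's axes, z up
- brush_flat: flat paint brush with wooden handle, 30x221x14 mm, lying on the bench in front of the jig; loose, to be left alone; origin under its centre
- lump_big: lump of hard wax, 29x40x19 mm, on the bench to the right of the jig; loose, to be left alone; origin under its centre
- lump_small: lump of hard wax, 31x31x22 mm, on the bench to the right of the jig; loose, to be left alone; origin under its centre
- small_tin: small open metal tin, 51x53x40 mm, on the bench to the right of the jig; loose, to be left alone; origin under its centre
Things that resemble listed ones, but are neither listed nor needed, are in the scene too. What is shaped like the part that bears panel_left_center but green or pink is not meant.

How it is judged:
On the way, in this order (a step that is already met when the one before it is completed fails the run):
1. the three panels stand in a tight row against the fence and the end stop (x of each of panel_right_center, panel_middle_center, panel_left_center in the frame of jig above 0.041 m and angle between the x axis of each of panel_right_center, panel_middle_center, panel_left_center and the x axis of jig, either way round below 0.07 rad and z of each of panel_right_center, panel_middle_center, panel_left_center in the frame of jig below 0.024 m and y of panel_right_center in the frame of jig below -0.121 m and horizontal distance between panel_right_center and panel_middle_center below 0.084 m and horizontal distance between panel_middle_center and panel_left_center below 0.084 m), for 0.2 s.
2. the thumbscrew is turned clockwise until it seats, the row unspoilt (all of step 1 and value of joint thumbscrew below 0.06 rad), for 0.1 s.
At the end, for the whole second after the job is handed in: the thumbscrew rests a quarter turn (1.57 rad, within 15 degrees) back from its seat, the fingers still grip its wing with more than 3 N, and the panels still lie flat in their row: each within 4 mm of the fence and 4 degrees of square, gaps under 4 mm, the right-hand one within 4 mm of the end stop (all of step 1 and value of joint thumbscrew between 1.3 and 1.84 rad and velocity of joint thumbscrew between -0.1 and 0.1 rad/s and contact force between the fingers and thumbscrew above 3 N); the arm keeps its last pose, push and grip.
It fails at once if the brush is shoved more than 3 cm (distance of brush_flat from where it was at the start of the episode above 0.03 m).
It fails at once if the wax lump, big is shoved more than 3 cm (distance of lump_big from where it was at the start of the episode above 0.03 m).
It fails at once if the wax lump, small is shoved more than 3 cm (distance of lump_small from where it was at the start of the episode above 0.03 m).
It fails at once if the small tin is shoved more than 3 cm (distance of small_tin from where it was at the start of the episode above 0.03 m).
It also fails if it takes over 61 s, if anything falls off the work surface, if the arm or the gripper's body presses on something with over 40 N, if the wrist force passes 120 N, or if a joint passes its speed limit or range.

## Working session

There is one attempt and no reset: what is moved stays moved. The work goes in short steps, Python scripts to look and compute and a tool call to move; the robot and the scene stay as the last step left them, time stands still between calls to the robot, and variables do not carry over. Pictures are saved under pics/ and viewed, about 8 in all and at most 12, crops included, and the job is handed in when it is done.

Besides the shell and the picture viewer there is one more tool, called as name(argument=value, ...), one argument or row to a line, values as JSON. send_rows: Moves the arm, as the interface text tells. Its arguments: {"type":"object","properties":{"moves":{"type":"array","items":{"type":"array"}}},"required":["moves"]}

```bash
mkdir -p pics; ls
python3 - <<'E'
from workcell import readout,camera,get_calibration,bot
import cv2
for n in("top","side"):
    cv2.imwrite(f"pics/{n}0.png",camera(n)[:,:,::-1]); c=get_calibration(n); print(n,c)
print(readout.get_obs())
E
```

```text
pics
top {'fx': 516.763011236727, 'fy': 516.763011236727, 'cx': 316.02928433191477, 'cy': 207.59623265319746, 'k1': -0.03847424838240438, 'R': array([[-0.02587202, -0.99957876, -0.0131509 ],
       [-0.98285104,  0.02783732, -0.18228802],
       [ 0.18257732,  0.00820922, -0.98315723]]), 't': array([0.06872201, 0.57161081, 1.28864726])}
side {'fx': 483.9464147756297, 'fy': 483.9464147756297, 'cx': 321.5974899076772, 'cy': 201.3096470881355, 'k1': -0.1330790018546542, 'R': array([[-0.81888013, -0.57389396,  0.00900364],
       [-0.49993459,  0.70546708, -0.50237597],
       [ 0.28195876, -0.41588692, -0.86460241]]), 't': array([0.48379061, 0.27796974, 1.0863729 ])}
{'clock': 0.1, 'joint_pos': array([-1.15999536e+00,  2.41361928e-01,  3.84209072e-03,  1.33521136e+00,
        1.13183173e-05,  1.57077135e+00]), 'joint_vel': array([ 0.00022877, -0.00045867,  0.00370319, -0.00130225, -0.00152069,
       -0.000443  ]), 'tau': array([ 7.84695440e-04, -3.73138404e+01,  2.53010201e+01,  1.08611182e-02,
       -6.88336922e-05, -1.56709664e-06]), 'eef_pos': array([ 0.19949923, -0.45799769,  0.30308329]), 'tool_rot': array([ 9.78976376e-01,  2.03971367e-01, -1.91765236e-04, -9.48255403e-04]), 'ft_force': array([ 0.34839133, -0.12000878, -0.41112223]), 'ft_torque': array([0.00721074, 0.00577024, 0.00263063]), 'grip_width': 0.0853632629858405}
```

View pics/top0.png

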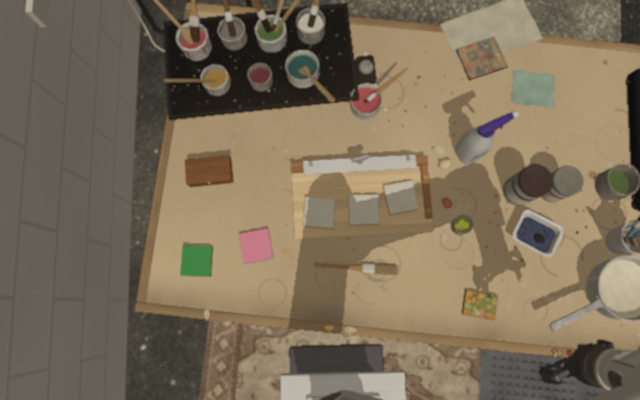

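View pics/side0.png

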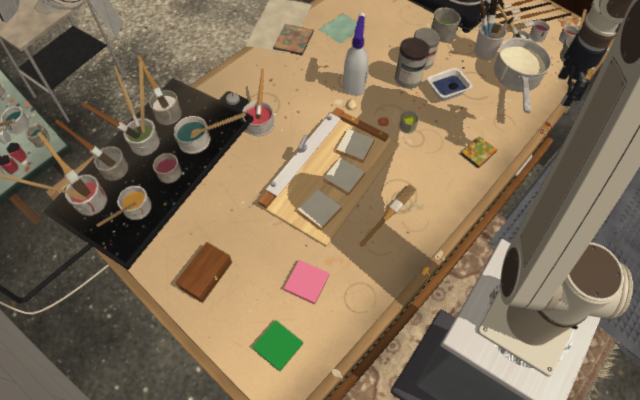

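The top view shows the jig at about (292–432, 155–240), with panels at (320,212), (364,209) and (401,197). The bar is at (360,164). I'll enlarge both views.

Run:
```python
import cv2,numpy as np
a=cv2.imread("pics/top0.png")[140:250,280:440]; b=cv2.imread("pics/side0.png")[95:250,245:400]
cv2.imwrite("pics/top0c.png",cv2.resize(a,None,fx=5,fy=5,interpolation=cv2.INTER_CUBIC))
cv2.imwrite("pics/side0c.png",cv2.resize(b,None,fx=3.8,fy=3.8,interpolation=cv2.INTER_CUBIC))
```

```text
(no output)
```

View pics/top0c.png

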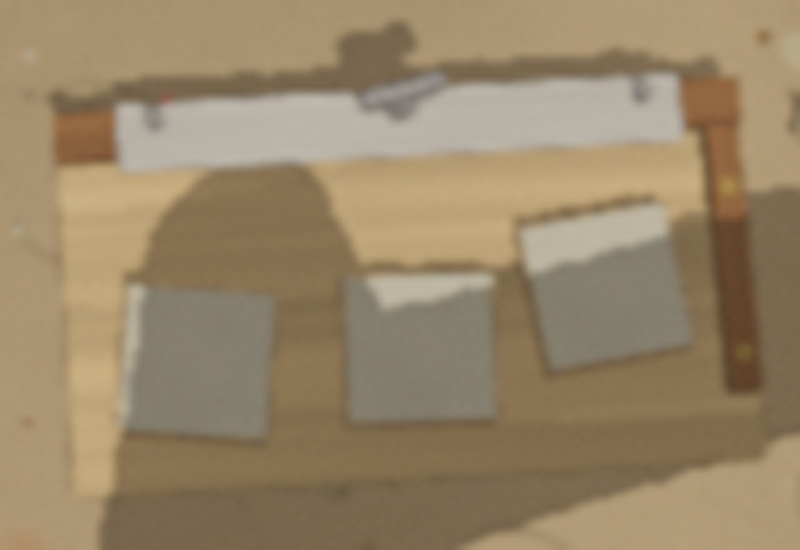

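View pics/side0c.png

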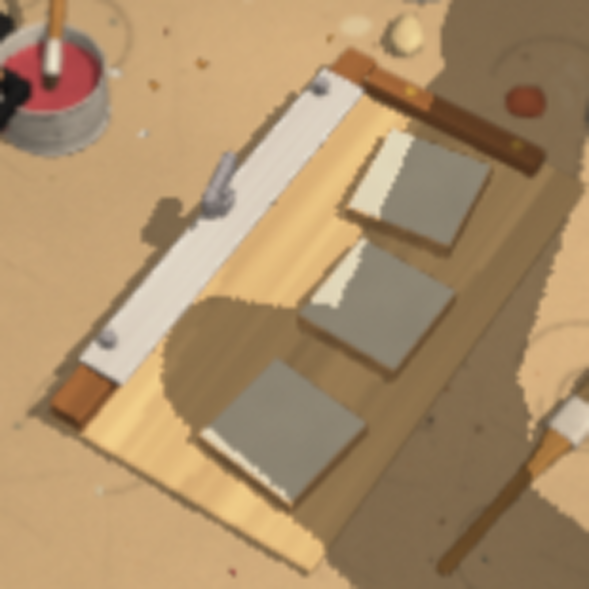

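The crop shows all jig edges, the panel corners and the wing, which runs from (362,98) to (443,80). It lies nearly along the jig's y. I'll fit the poses.

```bash
cat > h.py <<'E'
import numpy as np
from scipy.optimize import least_squares
from scipy.spatial.transform import Rotation as Ro
from workcell import get_calibration
CAL={n:get_calibration(n) for n in("top","side")}
def K(c): return np.array([[c["fx"],0,c["cx"]],[0,c["fy"],c["cy"]],[0,0,1]]),np.array([c["k1"],0,0,0,0])
import cv2
def proj(n,X):
    c=CAL[n];k,d=K(c);return cv2.projectPoints(np.atleast_2d(np.float64(X)),cv2.Rodrigues(c["R"])[0],c["t"],k,d)[0].reshape(-1,2)
def unproj(n,uv,z):
    c=CAL[n];k,d=K(c);s=cv2.undistortPoints(np.float64(uv).reshape(-1,1,2),k,d).reshape(-1,2)
    r=np.c_[s,np.ones(len(s))]@c["R"];o=-c["R"].T@c["t"];return o+r*((z-o[2])/r[:,2:])
def crop(uv,f,o): return (np.float64(uv)+.5)/f-.5+o
def j2w(p,J): c,s=np.cos(p[2]),np.sin(p[2]);J=np.atleast_2d(J)/1000.;return np.c_[p[0]+c*J[:,0]-s*J[:,1],p[1]+s*J[:,0]+c*J[:,1],J[:,2]]
def w2j(p,W): c,s=np.cos(p[2]),np.sin(p[2]);d=np.atleast_2d(W)[:,:2]-p[:2];return np.c_[c*d[:,0]+s*d[:,1],-s*d[:,0]+c*d[:,1]]*1000
E
python3 - <<'E'
from h import *
from workcell import bot
print(bot.tips_ahead)
J=[(-95,185,12),(-95,-185,12),(85,185,31),(-60,-185,28),(-60,-165,28),(111,185,31),(111,-185,31)]
t=crop([(75,497),(765,458),(58,163),(762,390),(727,393),(53,113),(738,78)],5,(280,140))
Js=[(-95,185,12),(-60,-185,28),(111,-185,31)]
s=crop([(310,572),(545,155),(350,48)],3.8,(245,95))
f=lambda p:np.r_[(proj("top",j2w(p,J))-t).ravel(),(proj("side",j2w(p,Js))-s).ravel()]
r=least_squares(f,[.5,0,0],loss="soft_l1");p=r.x;print(p,np.round(f(p).reshape(-1,2),1).tolist())
np.save("jig.npy",p)
for q in([(130,285),(273,293),(264,440),(120,432)],[(345,277),(494,272),(496,420),(350,424)],[(518,222),(660,200),(692,346),(548,372)]):
    w=w2j(p,unproj("top",crop(q,5,(280,140)),.028));e=w[1]-w[0]+w[2]-w[3]
    print(np.round(w).tolist(),w.mean(0).round(1),"ang",np.degrees(np.arctan2(e[0],-e[1])).round(1))
w=w2j(p,unproj("top",crop([(362,98),(443,80)],5,(280,140)),.082));d=w[0]-w[1];print("wing",w,np.arctan2(d[1],d[0]))
print("grip",j2w(p,[100,0,74]),[j2w(p,v).round(3).tolist() for v in[(-60,70,0),(-60,-125,0)]])
E
```

```text
0.0726
[ 0.59694988 -0.06657433  0.0270952 ] [[-1.2, 0.4], [0.1, 0.6], [-1.3, -0.5], [0.8, 0.2], [0.2, -0.0], [-0.7, 0.2], [-0.2, -0.3], [-0.3, -0.3], [1.2, -1.8], [-0.0, -1.0]]
[[15.0, 147.0], [7.0, 71.0], [-72.0, 80.0], [-63.0, 156.0]] [-28.1 113.4] ang -6.4
[[13.0, 32.0], [12.0, -47.0], [-68.0, -42.0], [-66.0, 35.0]] [-27.   -5.4] ang -1.4
[[38.0, -62.0], [46.0, -138.0], [-34.0, -148.0], [-44.0, -71.0]] [   1.7 -104.9] ang 6.5
wing [[ 95.98762486  20.78371025]
 [103.26236638 -21.66381307]] 1.7405293604148755
grip [[ 0.69691318 -0.06386514  0.074     ]] [[[0.535, 0.002, 0.0]], [[0.54, -0.193, 0.0]]]
```

```bash
cat > plan.py <<'E'
# waypoints: jig x,y of tool axis, nominal tip z (mm), yaw of tool x relative to jig (rad)
import sys
from h import *
from workcell import readout
def plan(W):
    p=np.load("jig.npy");o=readout.get_obs();R0=Ro.from_quat(o["tool_rot"])
    print("t",round(o["clock"],2),"jig xy",w2j(p,o["eef_pos"]).round(1),"tipz",round(o["eef_pos"][2]*1e3-73,1),"F",o["ft_force"].round(1),"grip",round(o["grip_width"]*1e3,1),"q",o["joint_pos"].round(2),
      "yaw",round(np.arctan2(*R0.as_matrix()[1::-1,0])-p[2],3))
    for x,y,z,a in W:
        T=j2w(p,[x,y,z+73])[0];yw=a+p[2]
        Rt=Ro.from_matrix(np.c_[[np.cos(yw),np.sin(yw),0],[np.sin(yw),-np.cos(yw),0],[0,0,-1.]])
        print((x,y,z),(R0.inv().apply(T-o["eef_pos"])*1e3).round(1).tolist(),(R0.inv()*Rt).as_rotvec().round(3).tolist())
if __name__=="__main__": plan(eval(sys.argv[1]))
E
python3 plan.py "[(-68,-105,100,np.pi),(-68,-105,60,np.pi),(-68,-105,16,np.pi)]"
```

```text
t 0.1 jig xy [[-407.9 -380.5]] tipz 230.1 F [ 0.3 -0.1 -0.4] grip 85.4 q [-1.16  0.24  0.    1.34  0.    1.57] yaw 0.384
(-68, -105, 100) [418.3, -128.0, 130.3] [-0.001, -0.003, -2.758]
(-68, -105, 60) [418.3, -127.9, 170.3] [-0.001, -0.003, -2.758]
(-68, -105, 16) [418.3, -127.8, 214.3] [-0.001, -0.003, -2.758]
```

send_rows(
  moves=[
    [[418,-128,130],[0,0,-2.758],45],
    [[418,-128,130],[0,0,-2.758],45],
    [[418,-128,130],[0,0,-2.758],45],
    [[418,-128,130],[0,0,-2.758],45],
    [[418,-128,130],[0,0,-2.758],45],
    [[418,-128,130],[0,0,-2.758],45],
    [[418,-128,130],[0,0,-2.758],45],
    [[418,-128,130],[0,0,-2.758],45],
    [[418,-128,130],[0,0,-2.758],45],
    [[418,-128,130],[0,0,-2.758],45],
    [[418,-128,130],[0,0,-2.758],45],
    [[418,-128,130],[0,0,-2.758],45],
  ],
)

```text
clock: 1.1
eef_pos: [0.5349, -0.1685, 0.1702]
tool_rot: [0.572, 0.82, 0.002, -0.002]
ft_force: [0.0, -0.4, -0.4]
grip_width: 0.0449
```

```bash
python3 plan.py "[(-68,-105,100,np.pi),(-68,-105,60,np.pi),(-68,-105,16,np.pi)]"
```

```text
t 1.1 jig xy [[ -64.8 -100.2]] tipz 97.2 F [ 0.  -0.4 -0.4] grip 44.9 q [-0.31  0.45 -0.05  1.07  0.    0.91] yaw 1.897
(-68, -105, 100) [-3.5, -4.6, -2.8] [0.003, -0.003, -1.244]
(-68, -105, 60) [-3.7, -4.6, 37.2] [0.003, -0.003, -1.244]
(-68, -105, 16) [-3.9, -4.7, 81.2] [0.003, -0.003, -1.244]
```

send_rows(
  moves=[
    [[-4,-5,10],[0,0,-1.244],45],
    [[-4,-5,10],[0,0,-1.244],45],
    [[-4,-5,10],[0,0,-1.244],45],
    [[-4,-5,10],[0,0,-1.244],45],
    [[-4,-5,10],[0,0,-1.244],45],
    [[-4,-5,10],[0,0,-1.244],45],
    [[-4,-5,20],[0,0,-1.244],45],
    [[-4,-5,30],[0,0,-1.244],45],
    [[-4,-5,40],[0,0,-1.244],45],
    [[-4,-5,55],[0,0,-1.244],45],
    [[-4,-5,70],[0,0,-1.244],45],
    [[-4,-5,80],[0,0,-1.244],45],
  ],
)

```text
clock: 2.1
eef_pos: [0.5306, -0.1733, 0.0884]
tool_rot: [-0.013, 1.0, 0.003, -0.002]
ft_force: [0.1, 0.3, -0.7]
grip_width: 0.0447
```

```bash
python3 plan.py "[(-68,-105,16,np.pi),(-12,-105,16,np.pi),(-4,-105,16,np.pi)]"; python3 -c "
from workcell import camera;import cv2
a=camera('side')[95:250,245:400,::-1];b=camera('top')[130:260,270:450,::-1]
import numpy as np
cv2.imwrite('pics/s1.png',np.hstack([cv2.resize(a,(400,400),interpolation=2),cv2.resize(b,(400,400*130//180)).copy() if 0 else cv2.resize(b,(400,400),interpolation=2)]))"
```

```text
t 2.1 jig xy [[ -69.2 -104.9]] tipz 15.4 F [ 0.1  0.3 -0.7] grip 44.7 q [-0.32  0.54 -0.15  0.88  0.   -0.34] yaw -3.142
(-68, -105, 16) [-1.2, -0.1, -0.6] [0.005, -0.003, -0.0]
(-12, -105, 16) [-57.2, -0.1, -0.8] [0.005, -0.003, -0.0]
(-4, -105, 16) [-65.2, -0.1, -0.8] [0.005, -0.003, -0.0]
```

View pics/s1.png

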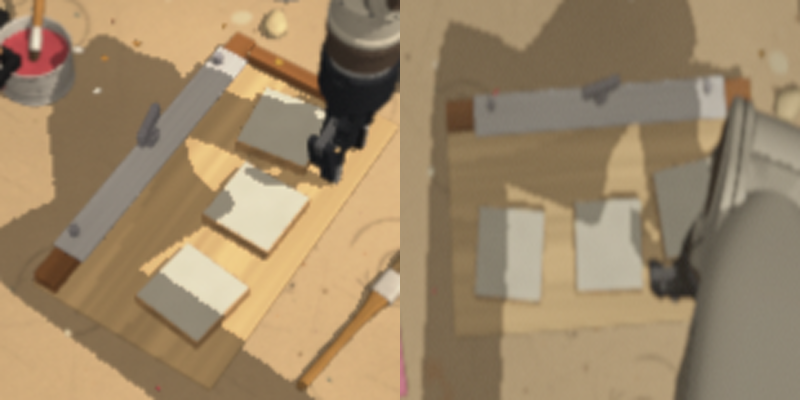

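The picture shows the fingers just in front of the right-hand panel, at (325,165) in the side half. Nothing has been touched, so I'll push.

send_rows(
  moves=[
    [[-8,0,0],[0,0,0],45],
    [[-16,0,0],[0,0,0],45],
    [[-24,0,0],[0,0,0],45],
    [[-32,0,0],[0,0,0],45],
    [[-40,0,0],[0,0,0],45],
    [[-47,0,0],[0,0,0],45],
    [[-53,0,0],[0,0,0],45],
    [[-57,0,0],[0,0,0],45],
    [[-60,0,0],[0,0,0],45],
    [[-62,0,0],[0,0,0],45],
    [[-64,0,0],[0,0,0],45],
    [[-65,0,0],[0,0,0],45],
  ],
)

```text
clock: 3.2
eef_pos: [0.5947, -0.1713, 0.0874]
tool_rot: [-0.013, 1.0, 0.003, -0.003]
ft_force: [-2.4, 0.7, 0.7]
grip_width: 0.0448
```

```bash
python3 plan.py "[(-2,-105,16,np.pi)]"
```

```text
t 3.2 jig xy [[  -5.1 -104.7]] tipz 14.4 F [-2.4  0.7  0.7] grip 44.8 q [-0.28  0.64  0.04  0.97  0.   -0.31] yaw -3.143
(-2, -105, 16) [-3.1, -0.3, -1.6] [0.006, -0.006, -0.001]
```

send_rows(
  moves=[
    [[-1,0,-1],[0,0,0],45],
    [[-2,0,-1],[0,0,0],45],
    [[-3,0,-1],[0,0,0],45],
    [[-3,0,-1],[0,0,0],45],
  ],
)

```text
clock: 3.53
eef_pos: [0.5951, -0.1714, 0.0874]
tool_rot: [-0.013, 1.0, 0.003, -0.006]
ft_force: [-6.5, -1.7, 1.4]
grip_width: 0.045
```

```bash
python3 plan.py "[(-90,-105,18,np.pi),(-90,-5,18,np.pi),(-78,-5,18,np.pi)]"
```

```text
t 3.53 jig xy [[  -4.7 -104.7]] tipz 14.4 F [-6.5 -1.7  1.4] grip 45.0 q [-0.28  0.65  0.04  0.98  0.   -0.31] yaw -3.143
(-90, -105, 18) [85.4, -0.4, -2.5] [0.006, -0.012, -0.002]
(-90, -5, 18) [85.5, 99.6, -1.9] [0.006, -0.012, -0.002]
(-78, -5, 18) [73.5, 99.6, -2.0] [0.006, -0.012, -0.002]
```

send_rows(
  moves=[
    [[30,0,-2],[0,0,0],45],
    [[70,0,-2],[0.006,-0.012,0],45],
    [[86,0,-2],[0.006,-0.012,0],45],
    [[86,0,-2],[0.006,-0.012,0],45],
    [[86,35,-2],[0.006,-0.012,0],45],
    [[86,70,-2],[0.006,-0.012,0],45],
    [[86,100,-2],[0.006,-0.012,0],45],
    [[86,100,-2],[0.006,-0.012,0],45],
    [[86,100,-2],[0.006,-0.012,0],45],
  ],
)

```text
clock: 4.28
eef_pos: [0.5081, -0.0722, 0.0918]
tool_rot: [-0.014, 1.0, -0.0, 0.001]
ft_force: [0.8, -0.5, -0.4]
grip_width: 0.0448
```

```bash
python3 plan.py "[(-60,-5,18,np.pi),(-4,-5,18,np.pi)]"
```

```text
t 4.28 jig xy [[-89.   -3.2]] tipz 18.8 F [ 0.8 -0.5 -0.4] grip 44.8 q [-0.14  0.46 -0.28  0.83  0.   -0.17] yaw -3.14
(-60, -5, 18) [-29.0, -1.8, 0.9] [-0.0, 0.002, 0.002]
(-4, -5, 18) [-85.0, -1.9, 1.0] [-0.0, 0.002, 0.002]
```

send_rows(
  moves=[
    [[-10,-2,1],[0,0,0],45],
    [[-20,-2,1],[0,0,0],45],
    [[-30,-2,1],[0,0,0],45],
    [[-40,-2,1],[0,0,0],45],
    [[-50,-2,1],[0,0,0],45],
    [[-60,-2,1],[0,0,0],45],
    [[-68,-2,1],[0,0,0],45],
    [[-74,-2,1],[0,0,0],45],
    [[-79,-2,1],[0,0,0],45],
    [[-82,-2,1],[0,0,0],45],
    [[-85,-2,1],[0,0,0],45],
    [[-87,-2,1],[0,0,0],45],
  ],
)

```text
clock: 5.28
eef_pos: [0.5919, -0.072, 0.0904]
tool_rot: [-0.014, 1.0, -0.0, -0.003]
ft_force: [-11.6, -1.9, 7.6]
grip_width: 0.0453
```

```bash
python3 plan.py "[(-4,-5,18,np.pi),(-95,-5,18,np.pi),(-95,113,18,np.pi)]"
```

```text
t 5.28 jig xy [[-5.2 -5.3]] tipz 17.4 F [-11.6  -1.9   7.6] grip 45.3 q [-0.12  0.6  -0.04  0.94 -0.   -0.15] yaw -3.14
(-4, -5, 18) [-1.2, 0.3, -0.6] [-0.0, -0.006, 0.001]
(-95, -5, 18) [89.8, 0.4, -0.1] [-0.0, -0.006, 0.001]
(-95, 113, 18) [89.6, 118.4, -0.2] [-0.0, -0.006, 0.001]
```

send_rows(
  moves=[
    [[30,0,0],[0,0,0],45],
    [[70,0,0],[0,-0.006,0],45],
    [[90,0,0],[0,-0.006,0],45],
    [[90,0,0],[0,-0.006,0],45],
    [[90,35,0],[0,-0.006,0],45],
    [[90,70,0],[0,-0.006,0],45],
    [[90,105,0],[0,-0.006,0],45],
    [[90,118,0],[0,-0.006,0],45],
    [[90,118,0],[0,-0.006,0],45],
    [[90,118,0],[0,-0.006,0],45],
  ],
)

```text
clock: 6.12
eef_pos: [0.4994, 0.0441, 0.0911]
tool_rot: [-0.015, 1.0, -0.0, 0.001]
ft_force: [0.1, -0.4, -0.5]
grip_width: 0.0448
```

```bash
python3 plan.py "[(-5,113,18,np.pi)]"
```

```text
t 6.12 jig xy [[-94.6 113.3]] tipz 18.1 F [ 0.1 -0.4 -0.5] grip 44.8 q [ 0.09  0.44 -0.32  0.81 -0.    0.06] yaw -3.138
(-5, 113, 18) [-89.6, -0.6, 0.3] [-0.001, 0.002, 0.004]
```

send_rows(
  moves=[
    [[-10,0,0],[0,0,0.004],45],
    [[-20,0,0],[0,0,0.004],45],
    [[-30,0,0],[0,0,0.004],45],
    [[-40,0,0],[0,0,0.004],45],
    [[-50,0,0],[0,0,0.004],45],
    [[-60,0,0],[0,0,0.004],45],
    [[-70,0,0],[0,0,0.004],45],
    [[-77,0,0],[0,0,0.004],45],
    [[-83,0,0],[0,0,0.004],45],
    [[-87,0,0],[0,0,0.004],45],
    [[-90,0,0],[0,0,0.004],45],
    [[-92,0,0],[0,0,0.004],45],
  ],
)

```text
clock: 7.12
eef_pos: [0.5883, 0.0461, 0.0906]
tool_rot: [-0.013, 1.0, -0.001, -0.003]
ft_force: [-11.1, -1.5, 7.2]
grip_width: 0.0452
```

```bash
python3 plan.py "[(-40,113,18,np.pi),(-40,185,40,np.pi),(36,185,40,1.5*np.pi),(36,175,18,1.5*np.pi)]"
```

```text
t 7.12 jig xy [[ -5.6 112.9]] tipz 17.6 F [-11.1  -1.5   7.2] grip 45.2 q [ 0.08  0.59 -0.05  0.93 -0.    0.05] yaw -3.143
(-40, 113, 18) [34.4, 0.1, -0.2] [-0.002, -0.006, -0.001]
(-40, 185, 40) [34.6, 72.0, -22.3] [-0.002, -0.006, -0.001]
(36, 185, 40) [-41.4, 72.1, -22.8] [0.003, -0.006, -1.572]
(36, 175, 18) [-41.6, 62.2, -0.8] [0.003, -0.006, -1.572]
```

send_rows(
  moves=[
    [[30,0,0],[0,0,0],30],
    [[34,10,-30],[0,0,-0.125],30],
    [[34,40,-40],[0,0,-0.25],30],
    [[34,70,-40],[0,0,-0.375],30],
    [[10,72,-40],[0,0,-0.5],30],
    [[-20,72,-40],[0,0,-0.625],30],
    [[-41,72,-40],[0,0,-0.75],30],
    [[-41,72,-40],[0,0,-0.875],30],
    [[-41,72,-40],[0,0,-1],30],
    [[-41,72,-40],[0,0,-1.125],30],
    [[-41,72,-40],[0,0,-1.25],30],
    [[-41,72,-40],[0,0,-1.375],30],
  ],
)

```text
clock: 8.12
eef_pos: [0.6277, 0.1192, 0.1301]
tool_rot: [-0.647, 0.762, 0.001, -0.003]
ft_force: [-0.0, 0.3, 0.9]
grip_width: 0.03
```

```bash
python3 plan.py "[(36,180,40,1.5*np.pi),(36,180,19,1.5*np.pi)]"
```

```text
t 8.12 jig xy [[ 35.8 184.9]] tipz 57.1 F [-0.   0.3  0.9] grip 30.0 q [ 0.19  0.63  0.14  1.09 -0.   -1.22] yaw -1.761
(36, 180, 40) [4.7, -1.2, 17.1] [0.005, -0.002, -0.191]
(36, 180, 19) [4.6, -1.3, 38.1] [0.005, -0.002, -0.191]
```

send_rows(
  moves=[
    [[4,-1,12],[0.005,0,-0.1],30],
    [[4,-1,24],[0.005,0,-0.191],30],
    [[4,-1,34],[0.005,0,-0.191],30],
    [[4,-1,38],[0.005,0,-0.191],30],
    [[4,-1,38],[0.005,0,-0.191],30],
  ],
)

```text
clock: 8.53
eef_pos: [0.6269, 0.1148, 0.0906]
tool_rot: [0.716, -0.698, -0.0, 0.002]
ft_force: [1.1, -0.3, 0.9]
grip_width: 0.03
```

```bash
python3 plan.py "[(36,165,19,1.5*np.pi),(36,100,19,1.5*np.pi),(36,86,19,1.5*np.pi)]"; python3 -c "
from workcell import camera;import cv2
a=camera('side')[95:250,245:400,::-1];b=camera('top')[130:260,270:450,::-1]
import numpy as np
cv2.imwrite('pics/s2.png',np.hstack([cv2.resize(a,(400,400),interpolation=2),cv2.resize(b,(400,400),interpolation=2)]))"
```

```text
t 8.53 jig xy [[ 34.8 180.5]] tipz 17.6 F [ 1.1 -0.3  0.9] grip 30.0 q [ 0.18  0.67  0.09  1.   -0.   -1.41] yaw -1.572
(36, 165, 19) [15.5, -1.2, -1.4] [0.004, -0.003, -0.002]
(36, 100, 19) [80.5, -1.3, -1.2] [0.004, -0.003, -0.002]
(36, 86, 19) [94.5, -1.3, -1.2] [0.004, -0.003, -0.002]
```

View pics/s2.png

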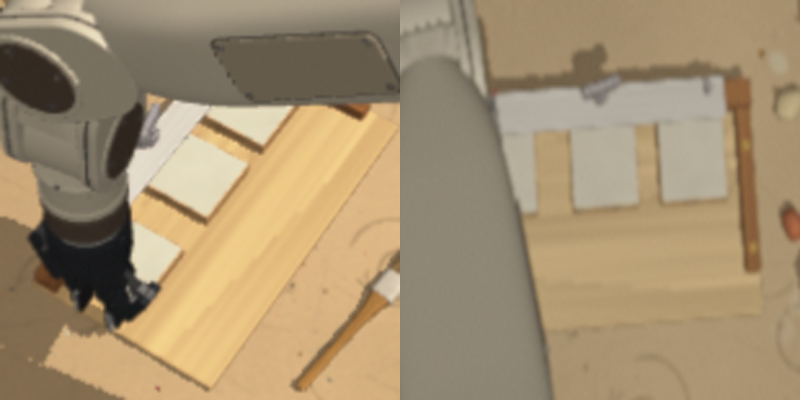

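All three panels are square against the fence with gaps between them, and the fingers are left of the left-hand panel. I'll push the row to the right.

send_rows(
  moves=[
    [[8,-1,-1],[0,0,0],30],
    [[16,-1,-1],[0,0,0],30],
    [[24,-1,-1],[0,0,0],30],
    [[32,-1,-1],[0,0,0],30],
    [[40,-1,-1],[0,0,0],30],
    [[48,-1,-1],[0,0,0],30],
    [[56,-1,-1],[0,0,0],30],
    [[64,-1,-1],[0,0,0],30],
    [[71,-1,-1],[0,0,0],30],
    [[78,-1,-1],[0,0,0],30],
    [[83,-1,-1],[0,0,0],30],
    [[87,-1,-1],[0,0,0],30],
  ],
)

```text
clock: 9.63
eef_pos: [0.6313, 0.0277, 0.0935]
tool_rot: [0.716, -0.698, 0.0, 0.001]
ft_force: [0.4, 3.5, 1.5]
grip_width: 0.0297
```

```bash
python3 plan.py "[(36,86,19,1.5*np.pi)]"
```

```text
t 9.63 jig xy [[36.9 93.3]] tipz 20.5 F [0.4 3.5 1.5] grip 29.7 q [ 0.04  0.65  0.08  0.99 -0.   -1.55] yaw -1.572
(36, 86, 19) [7.3, 0.9, 1.5] [0.001, -0.002, -0.001]
```

send_rows(
  moves=[
    [[2,0,1],[0,0,0],30],
    [[4,0,1],[0,0,0],30],
    [[5,0,1],[0,0,0],30],
    [[6,0,1],[0,0,0],30],
    [[7,0,1],[0,0,0],30],
    [[8,0,1],[0,0,0],30],
    [[9,0,1],[0,0,0],30],
    [[9,0,1],[0,0,0],30],
  ],
)

```text
clock: 10.3
eef_pos: [0.6314, 0.0204, 0.0924]
tool_rot: [0.717, -0.697, -0.001, -0.0]
ft_force: [-0.6, 6.7, 1.2]
grip_width: 0.0298
```

```bash
python3 plan.py "[(36,100,25,1.5*np.pi),(36,100,130,1.5*np.pi),(-40,100,130,np.pi)]"; python3 -c "
from workcell import camera;import cv2
a=camera('side')[95:250,245:400,::-1];b=camera('top')[130:260,270:450,::-1]
import numpy as np
cv2.imwrite('pics/s3.png',np.hstack([cv2.resize(a,(400,400),interpolation=2),cv2.resize(b,(400,400),interpolation=2)]))"
```

```text
t 10.3 jig xy [[36.8 86. ]] tipz 19.4 F [-0.6  6.7  1.2] grip 29.8 q [ 0.03  0.65  0.07  0.99  0.   -1.57] yaw -1.57
(36, 100, 25) [-14.0, 0.8, -5.5] [0.001, 0.002, 0.001]
(36, 100, 130) [-14.2, 0.9, -110.5] [0.001, 0.002, 0.001]
(-40, 100, 130) [-14.3, 76.9, -110.5] [0.002, 0.001, 1.571]
```

View pics/s3.png

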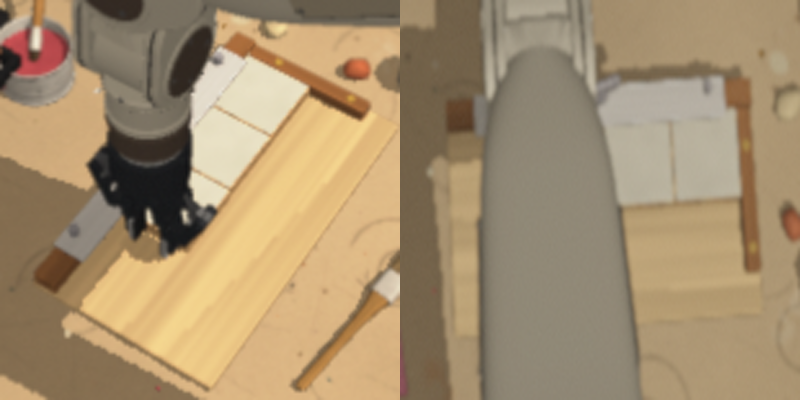

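send_rows(
  moves=[
    [[2,0,0],[0,0,0],30],
    [[3,0,0],[0,0,0],30],
    [[4,0,0],[0,0,0],30],
    [[5,0,0],[0,0,0],30],
  ],
)

```text
clock: 10.73
eef_pos: [0.6313, 0.0196, 0.0925]
tool_rot: [0.718, -0.696, -0.004, -0.003]
ft_force: [-1.4, 15.7, 2.7]
grip_width: 0.0298
```

```bash
python3 plan.py "[(36,100,25,1.5*np.pi),(36,100,90,1.5*np.pi)]"
```

```text
t 10.73 jig xy [[36.7 85.2]] tipz 19.5 F [-1.4 15.7  2.7] grip 29.8 q [ 0.03  0.65  0.07  0.99  0.01 -1.57] yaw -1.567
(36, 100, 25) [-14.8, 0.7, -5.3] [0.001, 0.011, 0.004]
(36, 100, 90) [-15.5, 0.7, -70.3] [0.001, 0.011, 0.004]
```

send_rows(
  moves=[
    [[-14,0,-2],[0,0,0],30],
    [[-20,0,-40],[0,0.01,0],30],
    [[-40,20,-80],[0,0.01,0],30],
    [[-80,40,-90],[0,0.01,0],30],
    [[-120,60,-90],[0,0.01,0],30],
    [[-155,75,-90],[0,0.01,0],30],
    [[-190,90,-90],[0,0.01,0],30],
    [[-190,90,-90],[0,0.01,0],30],
  ],
)

```text
clock: 11.4
eef_pos: [0.5327, 0.2103, 0.1848]
tool_rot: [0.72, -0.694, -0.001, 0.0]
ft_force: [0.9, 0.0, 0.1]
grip_width: 0.03
```

```bash
python3 -c "
from workcell import camera;import cv2
a=camera('side')[95:235,255:395,::-1];b=camera('top')[140:240,285:435,::-1]
import numpy as np
cv2.imwrite('pics/s4s.png',a)
cv2.imwrite('pics/s4.png',cv2.resize(b,None,fx=5,fy=5,interpolation=2))"; python3 plan.py "[(100,0,130,np.pi+1.74),(100,0,55,np.pi+1.74)]"
```

```text
t 11.5 jig xy [[-54.8 275.2]] tipz 111.5 F [-0.2 -0.7 -0.3] grip 30.1 q [ 0.37  0.46  0.    1.11 -0.   -1.24] yaw -1.563
(100, 0, 130) [276.4, -152.7, -18.3] [0.001, -0.001, -0.162]
(100, 0, 55) [276.3, -152.8, 56.7] [0.001, -0.001, -0.162]
```

View pics/s4.png

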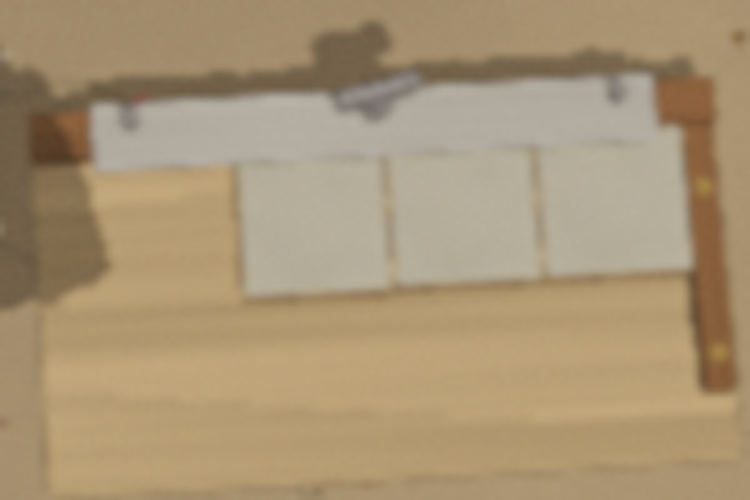

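send_rows(
  moves=[
    [[276,-153,-5],[0,0,-0.162],40],
    [[276,-153,-5],[0,0,-0.162],40],
    [[276,-153,-5],[0,0,-0.162],40],
    [[276,-153,-5],[0,0,-0.162],40],
    [[276,-153,-5],[0,0,-0.162],40],
    [[276,-153,-5],[0,0,-0.162],40],
    [[276,-153,-5],[0,0,-0.162],40],
    [[276,-153,-5],[0,0,-0.162],40],
    [[276,-153,-5],[0,0,-0.162],40],
    [[276,-153,-5],[0,0,-0.162],40],
    [[276,-153,-5],[0,0,-0.162],40],
  ],
)

```text
clock: 12.42
eef_pos: [0.6965, -0.0652, 0.1887]
tool_rot: [0.772, -0.635, -0.001, 0.001]
ft_force: [0.5, 0.5, -0.1]
grip_width: 0.0403
```

```bash
python3 plan.py "[(100,0,90,np.pi+1.74),(100,0,55,np.pi+1.74)]"; python3 -c "
from h import *
p=np.load('jig.npy')
w=w2j(p,unproj('top',crop([(245,297),(393,288),(543,279),(692,270)],5,(285,140)),.028));print(w.round(1))
w=w2j(p,unproj('top',crop([(335,98),(421,78)],5,(285,140)),.082));d=w[0]-w[1];print(w,np.arctan2(d[1],d[0]))
from workcell import camera;import cv2
cv2.imwrite('pics/s5.png',cv2.resize(camera('side')[100:230,240:400,::-1],None,fx=4.5,fy=4.5,interpolation=2))"
```

```text
t 12.42 jig xy [[99.6 -1.3]] tipz 115.7 F [ 0.5  0.5 -0.1] grip 40.3 q [-0.09  0.71  0.44  1.31 -0.   -1.86] yaw -1.403
(100, 0, 90) [-1.2, -0.7, 25.7] [0.003, -0.001, -0.002]
(100, 0, 55) [-1.3, -0.8, 60.7] [0.003, -0.001, -0.002]
[[   4.8   72.7]
 [   5.3   -6. ]
 [   5.7  -85.8]
 [   6.2 -165.2]]
[[ 96.04562154  21.81477826]
 [104.24591656 -23.28976156]] 1.7506384436982274
```

View pics/s5.png

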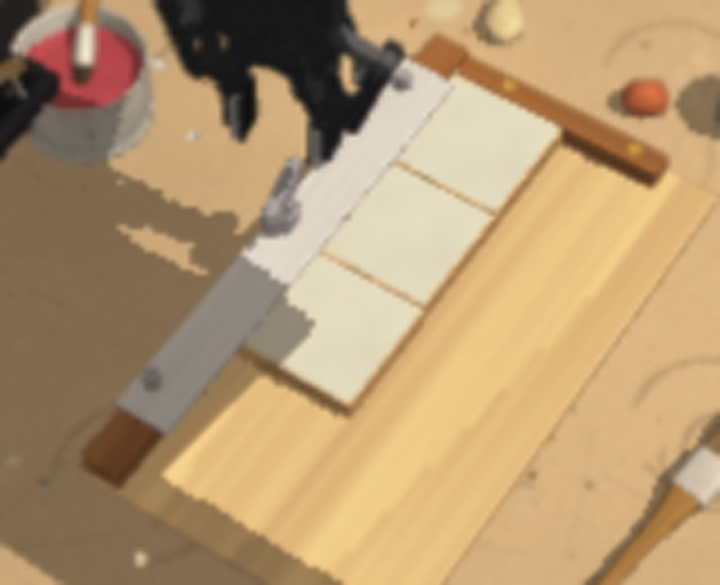

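The row is tight, with panel edges at y = 73, -6, -86 and -165 and front edges at x ≈ 5. The fingers hang above the wing. I'll descend and grip.

send_rows(
  moves=[
    [[-1,-1,15],[0,0,0],40],
    [[-1,-1,30],[0,0,0],40],
    [[-1,-1,45],[0,0,0],40],
    [[-1,-1,56],[0,0,0],40],
    [[-1,-1,60],[0,0,0],40],
    [[-1,-1,60],[0,0,0],40],
    [[-1,-1,60],[0,0,0],0],
    [[-1,-1,60],[0,0,0],0],
    [[-1,-1,60],[0,0,0],0],
    [[-1,-1,60],[0,0,0],0],
    [[-1,-1,60],[0,0,0],0],
    [[-1,-1,60],[0,0,0],0],
  ],
)

```text
clock: 13.47
eef_pos: [0.6972, -0.0628, 0.1305]
tool_rot: [0.773, -0.634, -0.0, 0.001]
ft_force: [-4.1, 2.2, 6.2]
grip_width: 0.0139
```

```bash
python3 plan.py "[(100,0,55,np.pi-.05)]";python3 -c "
from workcell import readout as r;print(r.get_obs()['ft_torque'])"
```

```text
t 13.47 jig xy [[100.3   1.1]] tipz 57.5 F [-4.1  2.2  6.2] grip 13.9 q [-0.09  0.75  0.36  1.19 -0.   -1.86] yaw -1.402
(100, 0, 55) [1.0, 0.5, 2.5] [0.001, -0.002, 1.79]
[0.22159758 0.84495714 0.01863549]
```

send_rows(
  moves=[
    [[0,0,0],[0,0,0],25],
    [[0,0,0],[0,0,0],25],
    [[0,0,-2],[0,0,0],25],
    [[0,0,-5],[0,0,0],25],
    [[0,0,-5],[0,0,0],25],
    [[0,0,-5],[0,0,0],0],
    [[0,0,-5],[0,0,0],0],
    [[0,0,-5],[0,0,0],0],
    [[0,0,-5],[0,0,0],0],
  ],
)

```text
clock: 14.22
eef_pos: [0.6972, -0.063, 0.1358]
tool_rot: [0.773, -0.635, -0.0, 0.001]
ft_force: [-1.2, -0.2, 2.6]
grip_width: 0.0078
```

```bash
python3 plan.py "[(100,0,61,np.pi+1.74),(100,0,61,np.pi-.05)]";python3 -c "
from workcell import camera,readout as r;import cv2,numpy as np;print(r.get_obs()['ft_torque'])
a=camera('side')[95:195,245:345,::-1];b=camera('top')[140:210,320:390,::-1]
cv2.imwrite('pics/s6.png',np.hstack([cv2.resize(x,(400,400),interpolation=2) for x in(a,b)]))"
```

```text
t 14.22 jig xy [[100.3   0.9]] tipz 62.8 F [-1.2 -0.2  2.6] grip 7.8 q [-0.09  0.74  0.37  1.2  -0.   -1.86] yaw -1.402
(100, 0, 61) [0.8, 0.4, 1.8] [0.002, -0.001, -0.0]
(100, 0, 61) [0.8, 0.4, 1.8] [0.0, -0.002, 1.79]
[-0.09776209  0.33823502 -0.07521499]
```

View pics/s6.png

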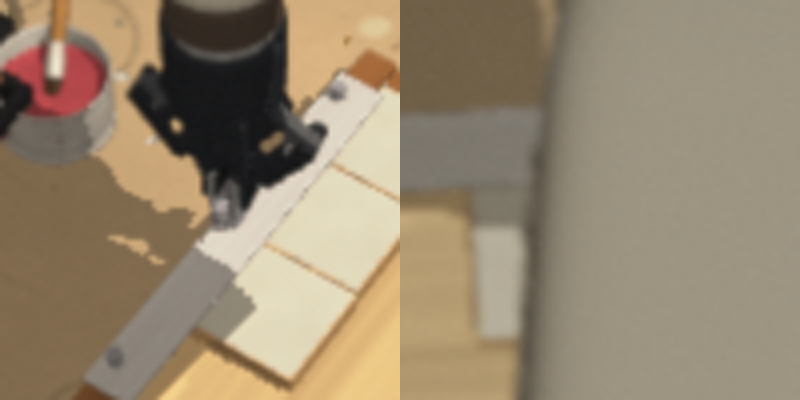

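The fingers hold the wing's ear at about (220,200) in the side half. I'll turn clockwise.

send_rows(
  moves=[
    [[0,0,0],[0,0,0],0],
    [[0,0,0],[0,0,0.1],0],
    [[0,0,0],[0,0,0.2],0],
    [[0,0,0],[0,0,0.3],0],
    [[0,0,0],[0,0,0.4],0],
    [[0,0,0],[0,0,0.5],0],
    [[0,0,0],[0,0,0.6],0],
    [[0,0,0],[0,0,0.7],0],
    [[0,0,0],[0,0,0.8],0],
    [[0,0,0],[0,0,0.9],0],
    [[0,0,0],[0,0,1.0],0],
    [[0,0,0],[0,0,1.1],0],
  ],
)

```text
clock: 15.32
eef_pos: [0.6975, -0.063, 0.1359]
tool_rot: [-0.325, 0.946, -0.001, -0.0]
ft_force: [-1.6, -1.1, 1.8]
grip_width: 0.0077
```

```bash
python3 plan.py "[(100,0,62,np.pi),(100,0,62,np.pi-.1)]";python3 -c "
from workcell import readout as r;print(r.get_obs()['ft_torque'])"
```

```text
t 15.32 jig xy [[100.6   0.8]] tipz 62.9 F [-1.6 -1.1  1.8] grip 7.7 q [-0.09  0.74  0.37  1.2  -0.   -0.75] yaw -2.507
(100, 0, 62) [1.0, -0.3, 0.9] [-0.001, -0.001, 0.635]
(100, 0, 62) [1.0, -0.3, 0.9] [-0.001, -0.001, 0.735]
[-0.0791462   0.07685519  0.0502697 ]
```

send_rows(
  moves=[
    [[0,0,0],[0,0,0.1],0],
    [[0,0,0],[0,0,0.2],0],
    [[0,0,0],[0,0,0.3],0],
    [[0,0,0],[0,0,0.4],0],
    [[0,0,0],[0,0,0.48],0],
    [[0,0,0],[0,0,0.54],0],
    [[0,0,0],[0,0,0.58],0],
    [[0,0,0],[0,0,0.62],0],
    [[0,0,0],[0,0,0.65],0],
    [[0,0,0],[0,0,0.68],0],
    [[0,0,0],[0,0,0.68],0],
  ],
)

```text
clock: 16.23
eef_pos: [0.6976, -0.0632, 0.1359]
tool_rot: [0.008, 1.0, -0.001, -0.0]
ft_force: [-1.6, -1.8, 1.2]
grip_width: 0.0078
```

```bash
python3 plan.py "[(100,0,62,np.pi),(100,0,62,np.pi-.1)]";python3 -c "
from workcell import readout as r;print(r.get_obs()['ft_torque'])"
```

```text
t 16.23 jig xy [[100.7   0.6]] tipz 62.9 F [-1.6 -1.8  1.2] grip 7.8 q [-0.09  0.74  0.37  1.2  -0.   -0.07] yaw 3.098
(100, 0, 62) [0.7, -0.6, 0.9] [-0.002, -0.0, -0.043]
(100, 0, 62) [0.7, -0.6, 0.9] [-0.002, -0.0, 0.057]
[-0.32463647  0.22637662  0.98792704]
```

send_rows(
  moves=[
    [[0,0,0],[0,0,0.02],0],
    [[0,0,0],[0,0,0.02],0],
    [[0,0,0],[0,0,-0.1],0],
    [[0,0,0],[0,0,-0.2],0],
    [[0,0,0],[0,0,-0.3],0],
    [[0,0,0],[0,0,-0.4],0],
    [[0,0,0],[0,0,-0.5],0],
    [[0,0,0],[0,0,-0.6],0],
    [[0,0,0],[0,0,-0.7],0],
    [[0,0,0],[0,0,-0.8],0],
    [[0,0,0],[0,0,-0.9],0],
    [[0,0,0],[0,0,-1.0],0],
  ],
)

```text
clock: 17.23
eef_pos: [0.6974, -0.063, 0.1359]
tool_rot: [-0.474, 0.881, -0.0, -0.001]
ft_force: [-1.0, -0.4, 2.4]
grip_width: 0.0074
```

```bash
python3 plan.py "[(100,0,62,np.pi+1.57)]";python3 -c "
from workcell import readout as r;print(r.get_obs()['ft_torque'])"
```

```text
t 17.23 jig xy [[100.5   0.8]] tipz 62.9 F [-1.  -0.4  2.4] grip 7.4 q [-0.09  0.74  0.37  1.2  -0.   -1.08] yaw -2.182
(100, 0, 62) [1.0, -0.0, 0.9] [0.0, -0.002, -0.61]
[ 0.04086575  0.30966915 -0.02805015]
```

send_rows(
  moves=[
    [[0,0,0],[0,0,-0.1],0],
    [[0,0,0],[0,0,-0.2],0],
    [[0,0,0],[0,0,-0.3],0],
    [[0,0,0],[0,0,-0.4],0],
    [[0,0,0],[0,0,-0.5],0],
    [[0,0,0],[0,0,-0.57],0],
    [[0,0,0],[0,0,-0.6],0],
    [[0,0,0],[0,0,-0.6],0],
    [[0,0,0],[0,0,-0.6],0],
    [[0,0,0],[0,0,-0.6],0],
    [[0,0,0],[0,0,-0.6],0],
  ],
)

```text
clock: 18.15
eef_pos: [0.6973, -0.0629, 0.1359]
tool_rot: [0.712, -0.702, 0.0, 0.001]
ft_force: [-2.2, -0.6, 3.3]
grip_width: 0.0073
```

```bash
python3 plan.py "[(100,0,62,np.pi+1.57)]";python3 -c "
from workcell import camera,readout as r;import cv2,numpy as np;o=r.get_obs();print(o['ft_torque'],o['joint_vel'].round(3))
a=camera('side')[95:245,245:395,::-1];b=camera('top')[140:240,290:440,::-1]
cv2.imwrite('pics/s7.png',np.hstack([cv2.resize(x,(400,400),interpolation=2) for x in(a,b)]))"
```

```text
t 18.15 jig xy [[100.4   0.9]] tipz 62.9 F [-2.2 -0.6  3.3] grip 7.3 q [-0.09  0.74  0.37  1.2  -0.   -1.68] yaw -1.583
(100, 0, 62) [0.9, 0.4, 0.9] [0.001, -0.001, -0.011]
[-0.13390185  0.42289951 -0.06443744] [ 0.001  0.001 -0.    -0.001 -0.001 -0.002]
```

View pics/s7.png

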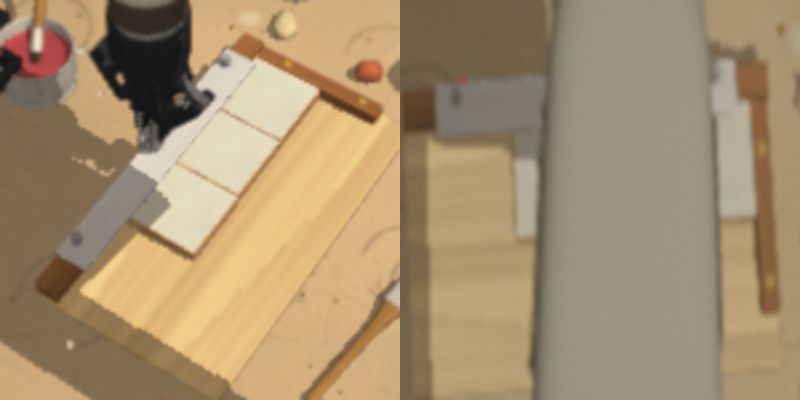

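The row is unchanged and the wing is still gripped at (150,135). The torque matches the screw friction alone, so I'll hand in.

```bash
python3 -c "
from workcell import order,readout as r
print(order.job_done());o=r.get_obs();print(o['clock'],o['grip_width'],o['ft_force'])"
```

```text
the job is handed in; nothing more can be done
None
the job is handed in; nothing more can be done
```

I pushed the three panels square against the fence, then slid them together against the end stop. After that I turned the thumbscrew clockwise to its seat, backed it off about a quarter turn and handed in at about 18 s with the wing still gripped. No verdict was reported.

**Panels:** in the top view before gripping, the panel edges lay at y ≈ 73, -6, -86 and -165 mm and the front edges at x ≈ 5–6 mm. That puts each panel within about 2 mm of its place. In the last side view the row looked unchanged. The arm hid its middle in the top view.

**Screw:** the moment about the screw axis rose to about 1 N m at the seat, against the 0.06 N m friction, so it was on its stop. At the end the tool stood at 1.56 rad from the jig's x axis, and about 1.6 rad back from where it seated. The moment was -0.064 N m, which is the friction alone, and the arm was still.

**Grip and checks that disagreed:** my first grip stopped at 13.9 mm, probably on the hub, so I re-gripped about 5 mm higher. The fingers then read 7.3–7.8 mm on the 9 mm wing, a little under its stated thickness. I had no direct reading of the grip force.

The brush and the wax lumps looked untouched wherever they were in view. I did not check the small tin separately.

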